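# Sort the salvaged charger parts into their bins

## Robot

A 6-joint arm with a two-finger parallel gripper is mounted at the origin on the work surface. World frame = base frame: x ahead of the robot, y to its left, z up, the work surface at z = 0. Lengths are in mm, angles in rad, forces in N, time in s.
With the tool pointing down it reaches from about 325 to 875 mm from the base axis. Payload 4.4 kg.
Tool frame: the origin (TCP) lies on the centre line of the jaws, within the pads' length; the fingertips stand 19 mm ahead of it and the grasp point (between the pads) is the TCP; z points along the fingers, y is the line along which they close (so a half turn about z gives the same grasp; the last joint's range is limited). The gripper opens to 85 mm and grips with 20 to 120 N. Pads are 22 mm wide; open, the fingers measure 114 mm over their backs; the gripper's body (76 mm by 85 mm) begins 54 mm behind the grasp point. The pads swing forward as they close: fully open they stand 13 mm farther back than shut.
Start: joints at [1.141, 0.207, 1.542, -0, 1.393, -0.15], TCP at [158.251, 552.797, 250.282] pointing down, gripper open.
Joint ranges: [-2.73, 2.73], [-0.86, 2.22], [0.23, 2.46], [-1.11, 4.25], [0.08, 2.63], [-2.82, 2.82]. Speed limits (rad/s): [2.79, 2.79, 3.14, 3.14, 3.14, 3.14].

## Interface

Orientations are given as a rotation vector (axis times angle).
In Python, from cell import arm, viewer gives the robot as it stands. The module is installed in compiled form; this text tells all that it offers.
- The arm moves only by the tool drive_tool, never from a script. Its argument "commands" is a list of rows, each a list of 3 entries, a list of its own where there are three numbers: the shift along the tool's x, y, z in units of 40 mm (1.0 is 40 mm), then the turn, a rotation vector about the tool's x, y, z in units of 5 degrees (1.0 is 5 degrees), then the finger opening in mm, from 0 to 85.4. A call has 1 to 20 rows; each row is the pose to reach, as a shift and turn from the pose commanded when the call began, along the tool's axes at that moment; what a row does not reach only later rows make up. A row lasts 1/10 s, in which the tool goes at most 50 mm and 8.59 degrees, less where a joint would pass 70% of its speed; a pose out of reach is approached as far as the arm can. A call with a gripper value outside its range is refused whole. The fingers move at their own pace and stop on an object; "newtons" is the grip in N (left out, the last holds). Time passes only in rows, so rows that repeat a pose let the fingers close. It gives the time, the measured TCP pose, the force, the opening and the grip force at its end, in the units of the state.
- arm.read_state(): the state, without advancing time (a new reading comes with each control period).
- viewer.get_image(name): name is "scene" or "top" or "wrist"; returns the picture (420x560x3 uint8, red, green, blue); there is no depth.
- viewer.calibration(name): a dict with "fx", "fy", "cx", "cy" (pixels), "R" (3x3) and "t" (3): a world point X has camera coordinates R X + t. Camera axes: x right, y down, z forward; pixel columns grow to the right and rows downward; lengths in mm; the calibration is good to about 2 mm. A picture is of the moment at which its call begins: read the wrist's pose just before it. calibration takes no time and is no camera call; for the wrist camera it gives the pose at the moment of the call.
- arm.close_job(): hands the job in; it is judged then, once.
The state is a dict: "time_s": time; "joints": joint angles; "joint_velocities": joint speeds; "joint_efforts": joint torques, N m; "tool_pos": TCP position; "tcp_rot": TCP orientation; "ft_force": force on the tool from outside, world axes, zero at the start; "moment": the same for the moment, N m; "finger_gap": finger opening in mm; "finger_force": force on a finger pad.
Only numpy, scipy, OpenCV 4.12 (cv2) and the standard library are available. Lean on these libraries where they do the work, as an engineer would, in place of code of your own. Each camera call takes 0.05 s, during which the arm holds its last target. There are 200 camera calls.

## Task

An old battery charger has been stripped for salvage: sort its five loose parts into the parts bins, both blue capacitors into the red bin, both finned heat sinks (the silver and the black one) into the green bin, and the copper-wound transformer into the yellow bin. Lower each part in and set it down rather than dropping it, so that all stand on the bin floor the same way up as they were found, side by side and not on top of one another. The green control board and the little steel dish of screws are still wanted: leave them where they are.

Things in the scene. Friction and masses are not known exactly. Their poses are not given: they have to be found in the camera images.
- cap_tall: Larger electrolytic capacitor, standing upright: blue cylinder 35 mm in diameter, 60 mm high, blue rim and black disc on top with two small metal screw terminals (3 mm more). Origin: centre of its underside; z up along its axis. About 75 g.
- cap_short: Smaller electrolytic capacitor, standing upright: blue cylinder 30 mm in diameter, 45 mm high, blue rim and black disc on top with two small metal screw terminals (3 mm more). Origin: centre of its underside; z up along its axis. About 50 g.
- sink_silver: Silver aluminium heat sink, 50 (x) x 40 (y) x 28 (z) mm block of seven upright fins running along x on a base plate; its two y faces are flat, rigid and good to grip. Origin: centre of its underside; z up, fins up. About 95 g.
- sink_black: Black heat sink, 45 (x) x 36 (y) x 22 (z) mm: a grid of 5 x 4 square upright pins on a base plate; grip it across y (36 mm), rigid. Origin: centre of its underside; z up, pins up. About 55 g.
- transformer: Small mains transformer: upright laminated dark steel core 22 (x) x 48 (y) x 40 (z) mm with a copper winding and white bobbin flanges bulging to 43 mm along x, and a black bobbin foot 42 x 46 x 3 mm. Grip it across y (48 mm) on the flat ends of the core. Origin: centre of its underside; z up. About 260 g.
- bin_red: Red bin: a stacking parts bin, open on top, outside 160 (its x) x 120 (its y) mm, 3 mm walls, inside 154 x 114 mm. Floor 3 mm thick. Rear wall (+x) and the rear 95 mm of the sides are 55 mm high, front wall (-x, with a white label card) and front of the sides 35 mm high. Fixed, does not move. Origin: centre of its underside, on the bench; z up. Turned about z by at most 0.15 rad.
- bin_green: Green bin: a stacking parts bin, open on top, outside 160 (its x) x 120 (its y) mm, 3 mm walls, inside 154 x 114 mm. Floor 3 mm thick. Rear wall (+x) and the rear 95 mm of the sides are 55 mm high, front wall (-x, with a white label card) and front of the sides 35 mm high. Fixed, does not move. Origin: centre of its underside, on the bench; z up. Turned about z by at most 0.15 rad.
- bin_yellow: Yellow bin: a stacking parts bin, open on top, outside 160 (its x) x 120 (its y) mm, 3 mm walls, inside 154 x 114 mm. Floor 3 mm thick. Rear wall (+x) and the rear 95 mm of the sides are 55 mm high, front wall (-x, with a white label card) and front of the sides 35 mm high. Fixed, does not move. Origin: centre of its underside, on the bench; z up. Turned about z by at most 0.15 rad.
- board: Green control board lying loose on the bench, 50 (x) x 70 (y) mm, 17 mm high over its parts. Origin: centre of its underside. To be left where it is.
- screw_dish: Round steel dish of screws, loose on the bench, 68 mm in diameter, 16 mm high. Origin: centre of its underside. To be left where it is.
Mind the look-alikes: they are no part of the job. Leave any brown look-alike of the cap_short alone.

How it is judged:
By the outcome, as a careful person would: the job done as asked, in the order asked, and still so for the second after the job is handed in, with the robot touching nothing.
It also fails if it takes over 128 s, if anything falls off the work surface, if the arm or the gripper's body presses on something with over 40 N, if the wrist force passes 120 N, or if a joint passes its speed limit or range.

## Working session

There is one attempt and no reset: what is moved stays moved. The work goes in short steps, Python scripts to look and compute and a tool call to move; the robot and the scene stay as the last step left them, time stands still between calls to the robot, and variables do not carry over. Pictures are saved under pics/ and viewed, at most 14 in all, crops included, and the job is handed in when it is done.

Besides the shell and the picture viewer there is one more tool, called after ">>>" in YAML: its name, and indented under it one key for each argument. drive_tool: Moves the arm, as the interface text tells. Its arguments: {"type":"object","properties":{"commands":{"type":"array"},"newtons":{"type":"number"}},"required":["commands"]}

```bash
mkdir -p pics; python3 - <<'E'
from cell import arm, viewer
import cv2, numpy as np
s=arm.read_state();print(s)
for n in("top","scene"):
    im=viewer.get_image(n);cv2.imwrite(f"pics/{n}0.png",im[:,:,::-1]);print(n,viewer.calibration(n))
E
```

```text
{'time_s': 0.0, 'joints': array([ 1.14149423e+00,  2.07435011e-01,  1.54294616e+00, -5.87664864e-05,
        1.39354187e+00, -1.50462869e-01]), 'joint_velocities': array([ 1.19961904e-03, -3.90654060e-04, -1.34969063e-03,  8.43989166e-05,
        4.57458937e-04,  9.77873290e-04]), 'joint_efforts': array([-6.72976676e-04, -3.83030891e+01, -2.91585499e+01, -4.91297124e-04,
        1.07644251e-02, -1.14111899e-05]), 'tool_pos': array([157.965274  , 552.12327319, 249.12091162]), 'tcp_rot': array([-0.43648069, -3.11050475,  0.00353312]), 'ft_force': array([ 0.36528667, -0.09747952,  0.02118857]), 'moment': array([-0.00287423, -0.02255   , -0.02691108]), 'finger_force': 0.0, 'finger_gap': 85.52824737487161}
top {'fx': 415.1235655378641, 'fy': 415.1235655378641, 'cx': 287.1000638508945, 'cy': 203.7990300640456, 'R': array([[-2.53301770e-02, -9.99679110e-01, -2.43596191e-04],
       [-9.93927911e-01,  2.52105504e-02, -1.07106189e-01],
       [ 1.07077961e-01, -2.47090167e-03, -9.94247557e-01]]), 't': array([ 33.28650424, 575.58111502, 766.16042617])}
scene {'fx': 468.14445653062654, 'fy': 468.14445653062654, 'cx': 290.648067528029, 'cy': 211.29480869116313, 'R': array([[-0.20468789,  0.97865134,  0.01855857],
       [ 0.7165532 ,  0.16273185, -0.67828449],
       [-0.6668241 , -0.12553842, -0.73456499]]), 't': array([ 105.33097368, -374.15017525, 1284.3955865 ])}
```

View pics/top0.png

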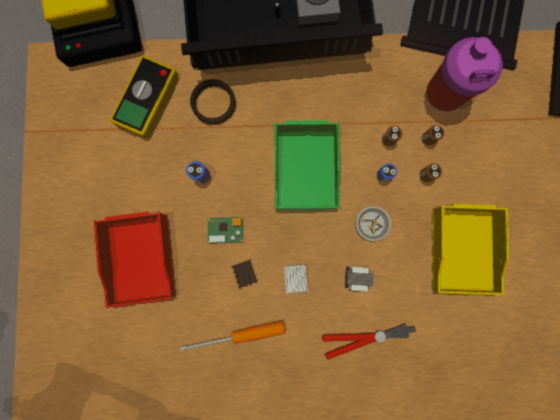

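View pics/scene0.png

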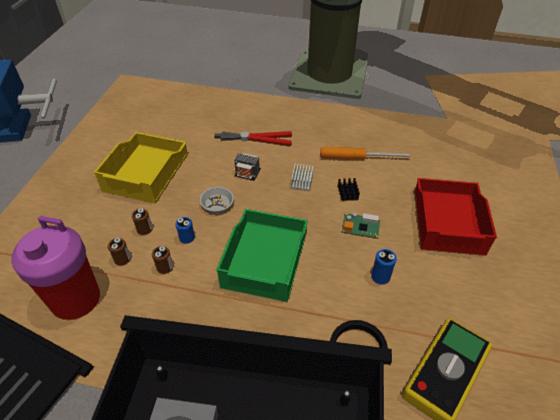

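The top view has image up = +x and right = −y. It shows the tall cap at (198,172), short cap (388,172), black sink (245,273), silver sink (296,279) and transformer (359,279). The red, green and yellow bins are at (137,260), (308,167) and (470,250). The brown look-alikes are around (393,135), (433,133) and (431,172).

```bash
cat > h.py <<'E'
import numpy as np, cv2
def ray(c,u,v):
    d=c["R"].T@np.array([(u-c["cx"])/c["fx"],(v-c["cy"])/c["fy"],1.]); return -c["R"].T@c["t"],d/np.linalg.norm(d)
def plane(c,u,v,z):
    o,d=ray(c,u,v); return (o+d*(z-o[2])/d[2])
def tri(*rs):
    A=sum(np.eye(3)-np.outer(d,d) for o,d in rs); b=sum((np.eye(3)-np.outer(d,d))@o for o,d in rs)
    return np.linalg.solve(A,b)
E
python3 - <<'E'
import cv2,numpy as np
from h import *
rng={'red':((172,150,60),(179,255,255)),'red2':((0,150,60),(5,255,255)),'green':((55,150,60),(75,255,255)),'yellow':((24,150,60),(33,255,255)),'blue':((105,120,40),(130,255,255))}
crops=[]
for n,(x0,y0,w,h) in {'top':(80,110,440,200),'scene':(90,120,410,180)}.items():
    im=cv2.imread(f'pics/{n}0.png');hsv=cv2.cvtColor(im,cv2.COLOR_BGR2HSV)
    big=cv2.resize(im[y0:y0+h,x0:x0+w],(int(w*1.6),int(h*1.6)),interpolation=cv2.INTER_CUBIC)
    for k,(a,b) in rng.items():
        m=cv2.inRange(hsv,a,b)
        for c in cv2.findContours(m,0,2)[0]:
            A=cv2.contourArea(c)
            if A<100: continue
            hu=cv2.convexHull(c);ap=cv2.approxPolyDP(hu,4,True)[:,0].tolist()
            print(n,k,A,'bbox',cv2.boundingRect(c),ap if A>1000 else '')
    crops.append(cv2.copyMakeBorder(big,0,0,0,704-big.shape[1],0) if big.shape[1]<704 else big)
cv2.imwrite('pics/c1.png',cv2.vconcat(crops)[:600])
E
```

```text
top red2 477.5 bbox (323, 333, 53, 26) 
top red2 4548.0 bbox (94, 212, 77, 95) [[158, 213], [170, 298], [106, 306], [94, 221]]
top red2 537.5 bbox (431, 67, 43, 43) 
top green 3756.5 bbox (278, 132, 59, 77) [[331, 135], [336, 207], [279, 208], [282, 137], [306, 132]]
top yellow 6164.5 bbox (433, 204, 76, 91) [[433, 211], [453, 204], [507, 208], [503, 294], [441, 293], [433, 287]]
top yellow 495.0 bbox (111, 56, 66, 80) 
top yellow 1475.5 bbox (42, 0, 72, 29) [[113, 14], [56, 28], [46, 19], [42, 0], [111, 0]]
scene red2 1933.0 bbox (31, 263, 69, 56) [[99, 296], [86, 313], [62, 318], [31, 286], [85, 263]]
scene red2 4689.5 bbox (415, 178, 82, 77) [[418, 178], [477, 183], [496, 236], [485, 254], [421, 248]]
scene red2 332.0 bbox (248, 131, 44, 15) 
scene green 5595.0 bbox (217, 209, 90, 92) [[245, 209], [306, 220], [286, 300], [221, 287], [217, 268]]
scene yellow 921.5 bbox (403, 319, 89, 101) 
scene yellow 4128.5 bbox (94, 132, 93, 71) [[135, 132], [185, 142], [186, 155], [154, 202], [102, 190], [94, 172]]
scene blue 562.5 bbox (372, 249, 24, 35) 
scene blue 236.0 bbox (176, 217, 19, 26) 
scene blue 1546.0 bbox (0, 59, 31, 83) [[9, 59], [30, 115], [21, 139], [0, 141], [0, 60]]
```

View pics/c1.png

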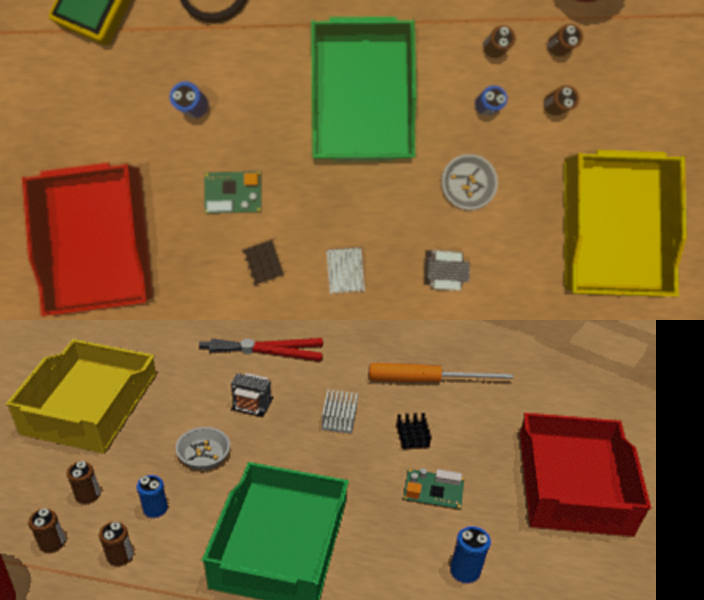

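Crop readings, in crop pixels: tall cap terminals (179,97) and (191,94), short cap terminals (487,99) and (499,98). The black sink is tilted about 14°. The silver sink and transformer are nearly square to the axes and grippable across world y.

```bash
python3 - <<'E'
from cell import arm, viewer
from h import *
np.set_printoptions(precision=1,suppress=True)
T=viewer.calibration("top");S=viewer.calibration("scene");W=viewer.calibration("wrist")
t=lambda p:(p[0]/1.6+80-.2,p[1]/1.6+110-.2); s=lambda p:(p[0]/1.6+90-.2,(p[1]-320)/1.6+120-.2)
for n,a,b in [('tall',(185,95.5),(474,534.5)),('short',(493,98.5),(152.5,481)),('silver',(346,270),(341,405)),('black',(263.5,262),(413,425)),('trafo',(447,270),(253,382)),
  ('redRR',(128,166),(525,530)),('greenRL',(312,20),(318,600)),('yellRL',(583,153),(103,449))]:
    print(n,tri(ray(T,*t(a)),ray(S,*s(b))))
for n,q in {'silver28':((327,249),(363,248),(365,291),(329,293)),'black22':((244,247),(273,240),(283,276),(254,284)),'trafo40':((425,252),(468,252),(468,288),(425,288)),}.items():
    P=np.array([plane(T,*t(p),int(n[-2:])) for p in q]);print(n,P[:,:2].tolist(),P.mean(0),'yawy',np.degrees(np.arctan2(*(P[0]-P[1]+P[3]-P[2])[:2])))
for n,q in {'red':((24,180),(128,166),(150,303),(42,313)),'green':((312,20),(415,19),(415,159),(314,159)),'yel':((583,153),(685,156),(679,295),(570,293))}.items():
    P=np.array([plane(T,*t(p),z)[:2] for p,z in zip(q,(55,55,35,35))]);print(n,P.tolist(),P.mean(0),[np.linalg.norm(P[i]-P[i-1]) for i in range(4)])
st=arm.read_state();import cv2
print(cv2.Rodrigues(st['tcp_rot'])[0]);print('wristcam',W['R'],-W['R'].T@W['t'],W['fx'])
E
```

```text
tall [640.8 187.9  65. ]
short [ 631.  -172.8   49.2]
silver [433.7   7.   26.2]
black [445.4 104.1  21.9]
trafo [ 431.8 -110.6   41.1]
redRR [567.  262.4   2.5]
greenRL [736.   40.4  35.2]
yellRL [ 564.8 -278.    14.4]
silver28 [[459.161875313775, 27.20612198176071], [459.2545005330956, -15.494128488538507], [409.08085167676796, -16.32546619030505], [407.8390409426134, 26.112581217226833]] [433.8   5.4  28. ] yawy -0.8979658975957852
black22 [[463.7987402234276, 126.34089830864178], [471.212601827915, 91.56811383131667], [428.4671652849392, 80.35177391448212], [419.97319754262986, 114.95299802812956]] [445.9 103.3  22. ] yawy -12.914956384717215
trafo40 [[453.2797741645361, -87.14046634637421], [452.00924889306384, -137.30441281460094], [410.7122744496784, -135.3491640019098], [411.974902826267, -85.4716817926669]] [ 432.  -111.3   40. ] yawy 1.4504791450006203
red [[548.2110451244715, 375.8512488976204], [561.4326192324011, 255.55404920180223], [402.39725353508925, 234.83948355057254], [394.1535354529128, 360.40114634625183]] [476.5 306.7] [np.float64(154.83030050687822), np.float6
[... 168 characters left out ...]
5901], [562.9708056948526, -80.34011994143708], [566.0236075216966, 40.03196306845109]] [646.8 -21.6] [np.float64(164.08306320899192), np.float64(122.45899466662551), np.float64(165.28212359951345), np.float64(120.4107884167087)]
yel [[563.1927891545234, -273.3638649750412], [556.6857199514998, -391.6471892767697], [395.9472628364499, -381.9788477764972], [401.4543355240515, -255.0419074954928]] [ 479.3 -325.5] [np.float64(162.77291392814317), np.float64(118.46217437427364), np.float64(161.02896765207376), np.float64(127.05634442045705)]
[[-1.   0.3 -0. ]
 [ 0.3  1.  -0. ]
 [ 0.  -0.  -1. ]]
wristcam [[ 0.3  1.  -0. ]
 [ 0.9 -0.3  0.3]
 [ 0.3 -0.1 -1. ]] [ 83.7 574.1 372.5] 318.9705520923978
```

```bash
cat > g.py <<'E'
import sys
from cell import arm
from h import *
# usage: g.py x,y,z,p ... : rows (shift, turn) from the present pose; p = deg from world +y towards +x of tool y
s=arm.read_state();R=cv2.Rodrigues(s['tcp_rot'])[0]
print(round(s['time_s'],2),s['tool_pos'].round(1),'p',np.degrees(np.arctan2(R[0,1],R[1,1])).round(1),'gap',round(s['finger_gap'],1),'F',s['ft_force'].round(1))
for a in sys.argv[1:]:
    x,y,z,p=map(float,a.split(','));p=np.radians(p)
    d=R.T@(np.array([x,y,z])-s['tool_pos'])/40
    G=np.array([[-np.cos(p),np.sin(p),0],[np.sin(p),np.cos(p),0],[0,0,-1]])
    r=np.degrees(cv2.Rodrigues(R.T@G)[0].ravel())/5
    print(a,d.round(3).tolist(),r.round(2).tolist())
E
python3 g.py 641,188,160,-5 641,188,40,-5
```

```text
0.1 [158.  552.2 249.2] p 16.0 gap 85.4 F [ 0.  -0.3 -0.2]
641,188,160,-5 [-14.116, -5.426, 2.237] [-0.02, -0.01, -4.19]
641,188,40,-5 [-14.117, -5.419, 5.237] [-0.02, -0.01, -4.19]
```

>>> drive_tool:
  commands:
    - [[-14.12,-5.42,2.24],[0,0,-4.19],85]
    - [[-14.12,-5.42,2.24],[0,0,-4.19],85]
    - [[-14.12,-5.42,2.24],[0,0,-4.19],85]
    - [[-14.12,-5.42,2.24],[0,0,-4.19],85]
    - [[-14.12,-5.42,2.24],[0,0,-4.19],85]
    - [[-14.12,-5.42,2.24],[0,0,-4.19],85]
    - [[-14.12,-5.42,2.24],[0,0,-4.19],85]
    - [[-14.12,-5.42,2.24],[0,0,-4.19],85]
    - [[-14.12,-5.42,2.24],[0,0,-4.19],85]
    - [[-14.12,-5.42,2.24],[0,0,-4.19],85]
    - [[-14.12,-5.42,2.24],[0,0,-4.19],85]
    - [[-14.12,-5.42,2.24],[0,0,-4.19],85]
    - [[-14.12,-5.42,2.24],[0,0,-4.19],85]
    - [[-14.12,-5.42,2.24],[0,0,-4.19],85]
    - [[-14.12,-5.42,2.24],[0,0,-4.19],85]
    - [[-14.12,-5.42,2.24],[0,0,-4.19],85]
    - [[-14.12,-5.42,2.24],[0,0,-4.19],85]
    - [[-14.12,-5.42,2.24],[0,0,-4.19],85]
  newtons: 40

```text
time_s: 1.9
tool_pos: [640.8, 190.2, 161.2]
tcp_rot: [-0.139, 3.138, 0.0]
ft_force: [-0.1, 0.9, -0.5]
finger_gap: 85.3
finger_force: 0.0
```

```bash
python3 g.py 641,188,40,-5; python3 - <<'E'
from cell import viewer
import cv2
cv2.imwrite("pics/w1.png",viewer.get_image("wrist")[:,:,::-1])
c=viewer.calibration("wrist");import numpy as np
for P in((641,188,63),(641,188,0),(641,170.5,63),(641,205.5,63)):
    q=c["R"]@np.array(P)+c["t"];print(P,(q[0]/q[2]*c["fx"]+c["cx"]).round(1),(q[1]/q[2]*c["fy"]+c["cy"]).round(1))
E
```

```text
1.9 [640.8 190.2 161.2] p -5.1 gap 85.3 F [-0.1  0.9 -0.5]
641,188,40,-5 [0.001, -0.056, 3.03] [0.0, 0.0, 0.02]
(641, 188, 63) 282.4 216.4
(641, 188, 0) 283.1 193.9
(641, 170.5, 63) 258.6 214.4
(641, 205.5, 63) 306.1 218.4
```

View pics/w1.png

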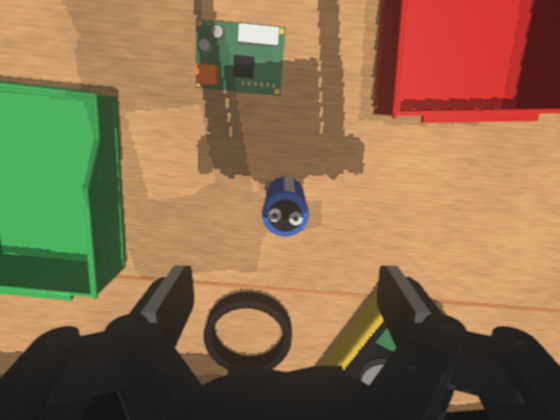

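The wrist view shows the tall cap top at (285,217), against the predicted (282,216), so it agrees within 2 mm. The tall cap is therefore at y≈190.

>>> drive_tool:
  commands:
    - [[0,0,0.8],[0,0,0],85]
    - [[0,0,1.6],[0,0,0],85]
    - [[0,0,2.3],[0,0,0],85]
    - [[0,0,2.8],[0,0,0],85]
    - [[0,0,3.03],[0,0,0],70]
    - [[0,0,3.03],[0,0,0],50]
    - [[0,0,3.03],[0,0,0],30]
    - [[0,0,3.03],[0,0,0],28]
    - [[0,0,3.03],[0,0,0],28]
    - [[0,0,3.03],[0,0,0],28]
    - [[0,0,3.03],[0,0,0],28]
    - [[0,0,3.03],[0,0,0],28]
    - [[0,0,3.03],[0,0,0],28]
    - [[0,0,3.03],[0,0,0],28]
    - [[0,0,3.03],[0,0,0],28]
    - [[0,0,3.03],[0,0,0],28]
  newtons: 40

```text
time_s: 3.55
tool_pos: [643.1, 189.2, 41.5]
tcp_rot: [-0.136, 3.135, 0.001]
ft_force: [0.2, 0.7, 5.4]
finger_gap: 34.3
finger_force: 39.9
```

```bash
python3 g.py 641,190,150,-5 512,312.5,150,-5.5 512,312.5,43,-5.5
```

```text
3.55 [643.1 189.2  41.5] p -5.0 gap 34.3 F [0.2 0.7 5.4]
641,190,150,-5 [0.04, 0.024, -2.713] [0.0, 0.04, -0.0]
512,312.5,150,-5.5 [2.987, 3.355, -2.722] [0.0, 0.04, -0.1]
512,312.5,43,-5.5 [2.997, 3.354, -0.047] [0.0, 0.04, -0.1]
```

>>> drive_tool:
  commands:
    - [[0,0,-0.3],[0,0,0],28]
    - [[0,0,-0.9],[0,0,0],28]
    - [[0,0,-1.6],[0,0,0],28]
    - [[0,0,-2.3],[0,0,0],28]
    - [[0.3,0.3,-2.7],[0,0,0],28]
    - [[0.8,0.9,-2.72],[0,0,0],28]
    - [[1.3,1.5,-2.72],[0,0,0],28]
    - [[1.9,2.1,-2.72],[0,0,0],28]
    - [[2.4,2.7,-2.72],[0,0,-0.1],28]
    - [[2.8,3.1,-2.72],[0,0,-0.1],28]
    - [[2.95,3.3,-2.72],[0,0,-0.1],28]
    - [[2.99,3.35,-2.72],[0,0,-0.1],28]
    - [[2.99,3.35,-2.72],[0,0,-0.1],28]
    - [[2.99,3.35,-2.72],[0,0,-0.1],28]
    - [[2.99,3.35,-2.72],[0,0,-0.1],28]

```text
time_s: 5.05
tool_pos: [511.7, 311.3, 148.3]
tcp_rot: [-0.148, 3.138, -0.0]
ft_force: [-0.0, -0.8, 0.2]
finger_gap: 33.9
finger_force: 39.9
```

```bash
python3 g.py 512,312.5,55,-5.5 512,312.5,45,-5.5; python3 - <<'E'
from cell import viewer
import cv2
cv2.imwrite("pics/w2.png",viewer.get_image("wrist")[:,:,::-1])
E
```

```text
5.05 [511.7 311.3 148.3] p -5.4 gap 33.9 F [-0.  -0.8  0.2]
512,312.5,55,-5.5 [-0.009, 0.03, 2.333] [-0.0, 0.0, -0.02]
512,312.5,45,-5.5 [-0.009, 0.03, 2.583] [-0.0, 0.0, -0.02]
```

View pics/w2.png

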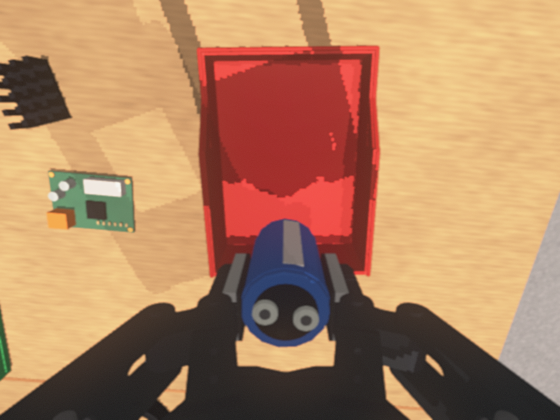

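The wrist view shows the cap held upright, centred between the red bin's side walls (columns 210 and 372, cap at 286).

>>> drive_tool:
  commands:
    - [[0,0.03,0.5],[0,0,0],28]
    - [[0,0.03,1.2],[0,0,0],28]
    - [[0,0.03,1.8],[0,0,0],28]
    - [[0,0.03,2.2],[0,0,0],28]
    - [[0,0.03,2.35],[0,0,0],28]
    - [[0,0.03,2.45],[0,0,0],28]
    - [[0,0.03,2.52],[0,0,0],28]
    - [[0,0.03,2.57],[0,0,0],28]
    - [[0,0.03,2.57],[0,0,0],28]
    - [[0,0.03,2.57],[0,0,0],28]
    - [[0,0.03,2.57],[0,0,0],28]

```text
time_s: 6.2
tool_pos: [511.0, 313.4, 46.0]
tcp_rot: [-0.15, 3.137, 0.001]
ft_force: [0.4, 0.2, -1.0]
finger_gap: 34.1
finger_force: 39.9
```

>>> drive_tool:
  commands:
    - [[0,0,0.02],[0,0,0],28]
    - [[0,0,0.04],[0,0,0],28]
    - [[0,0,0.05],[0,0,0],28]
    - [[0,0,0.05],[0,0,0],28]

```text
time_s: 6.6
tool_pos: [510.9, 313.4, 44.5]
tcp_rot: [-0.15, 3.138, 0.0]
ft_force: [-2.6, 0.3, 4.4]
finger_gap: 34.0
finger_force: 40.4
```

>>> drive_tool:
  commands:
    - [[0,0,0],[0,0,0],38]
    - [[0,0,0],[0,0,0],45]
    - [[0,0,0],[0,0,0],58]
    - [[0,0,0],[0,0,0],58]
    - [[0,0,0],[0,0,0],58]
    - [[0,0,-0.3],[0,0,0],58]
    - [[0,0,-1],[0,0,0],58]
    - [[0,0,-2],[0,0,0],58]
    - [[0,0,-3],[0,0,0],80]
    - [[0,0,-3],[0,0,0],80]
    - [[0,0,-3],[0,0,0],80]
    - [[0,0,-3],[0,0,0],80]

```text
time_s: 7.8
tool_pos: [509.8, 312.9, 162.7]
tcp_rot: [0.15, -3.136, 0.001]
ft_force: [-0.4, -0.1, -0.3]
finger_gap: 79.7
finger_force: 0.0
```

```bash
python3 g.py 631,-172,160,-5; python3 - <<'E'
from cell import viewer
import cv2
a=viewer.get_image("scene")[150:280,380:520,::-1];b=viewer.get_image("top")[195:325,70:210,::-1]
cv2.imwrite("pics/r1.png",cv2.resize(cv2.hconcat([a,b]),None,fx=2.5,fy=2.5,interpolation=cv2.INTER_CUBIC))
E
```

```text
7.8 [509.8 312.9 162.7] p -5.5 gap 79.7 F [-0.4 -0.1 -0.3]
631,-172,160,-5 [-1.858, -12.356, 0.072] [-0.01, -0.02, 0.1]
```

View pics/r1.png

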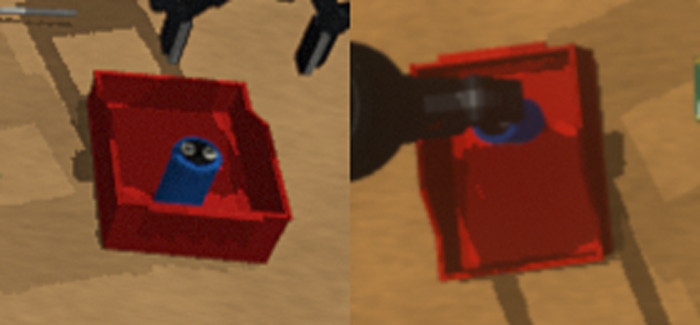

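The tall cap stands inside the red bin near the rear, with its top at about (198,152) in the left crop. I'll check it against the upright projection after moving on.

>>> drive_tool:
  commands:
    - [[-1.86,-12.36,0.07],[0,0,0.1],60]
    - [[-1.86,-12.36,0.07],[0,0,0.1],60]
    - [[-1.86,-12.36,0.07],[0,0,0.1],60]
    - [[-1.86,-12.36,0.07],[0,0,0.1],60]
    - [[-1.86,-12.36,0.07],[0,0,0.1],60]
    - [[-1.86,-12.36,0.07],[0,0,0.1],60]
    - [[-1.86,-12.36,0.07],[0,0,0.1],60]
    - [[-1.86,-12.36,0.07],[0,0,0.1],60]
    - [[-1.86,-12.36,0.07],[0,0,0.1],60]
    - [[-1.86,-12.36,0.07],[0,0,0.1],60]
    - [[-1.86,-12.36,0.07],[0,0,0.1],60]
    - [[-1.86,-12.36,0.07],[0,0,0.1],60]
    - [[-1.86,-12.36,0.07],[0,0,0.1],60]
    - [[-1.86,-12.36,0.07],[0,0,0.1],60]
    - [[-1.86,-12.36,0.07],[0,0,0.1],60]
    - [[-1.86,-12.36,0.07],[0,0,0.1],60]

```text
time_s: 9.5
tool_pos: [632.0, -170.6, 160.9]
tcp_rot: [-0.139, 3.138, 0.0]
ft_force: [0.1, 0.0, -0.1]
finger_gap: 60.4
finger_force: 0.0
```

```bash
python3 g.py 631,-172,30,-5; python3 - <<'E'
from cell import viewer
from h import *
im=viewer.get_image("wrist");cv2.imwrite("pics/w3.png",im[:,:,::-1])
def pr(c,P):
    q=c["R"]@np.array(P)+c["t"];return (q[0]/q[2]*c["fx"]+c["cx"]).round(1),(q[1]/q[2]*c["fy"]+c["cy"]).round(1)
c=viewer.calibration("wrist")
print(pr(c,(631,-172.8,48)),pr(c,(631,-172.8,3)))
S=viewer.calibration("scene")
for z in(66,3): u,v=pr(S,(510.9,313.4,z));print('crop',(u-380)*2.5,(v-150)*2.5)
E
```

```text
9.5 [ 632.  -170.6  160.9] p -5.1 gap 60.4 F [ 0.1  0.  -0.1]
631,-172,30,-5 [0.027, -0.033, 3.271] [-0.0, 0.0, 0.01]
(np.float64(282.8), np.float64(209.0)) (np.float64(283.2), np.float64(193.8))
crop 198.75 150.75000000000003
crop 175.49999999999997 206.25
```

View pics/w3.png

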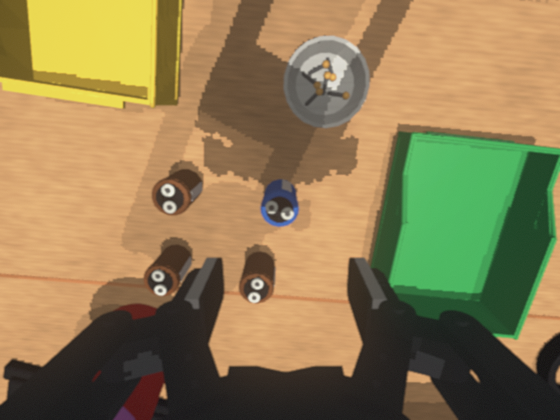

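The tall cap matches the upright projection. The wrist view shows the blue short cap at (280,211), with the brown ones clear at (257,290), (175,195) and (162,280).

>>> drive_tool:
  commands:
    - [[0,-0.08,0.8],[0,0,0],60]
    - [[0,-0.1,1.6],[0,0,0],60]
    - [[0,-0.1,2.4],[0,0,0],60]
    - [[0,-0.1,3.0],[0,0,0],60]
    - [[0,-0.1,3.27],[0,0,0],60]
    - [[0,-0.1,3.27],[0,0,0],45]
    - [[0,-0.1,3.27],[0,0,0],30]
    - [[0,-0.1,3.27],[0,0,0],23]
    - [[0,-0.1,3.27],[0,0,0],23]
    - [[0,-0.1,3.27],[0,0,0],23]
    - [[0,-0.1,3.27],[0,0,0],23]
    - [[0,-0.1,3.27],[0,0,0],23]
    - [[0,-0.1,3.27],[0,0,0],23]

```text
time_s: 10.85
tool_pos: [633.3, -176.2, 31.5]
tcp_rot: [-0.136, 3.136, -0.002]
ft_force: [-1.2, 0.5, 5.6]
finger_gap: 29.0
finger_force: 40.1
```

```bash
python3 g.py 631,-174,150,-5 442,305.5,150,-5.5
```

```text
10.85 [ 633.3 -176.2   31.5] p -5.0 gap 29.0 F [-1.2  0.5  5.6]
631,-174,150,-5 [0.047, 0.056, -2.964] [-0.01, 0.03, -0.0]
442,305.5,150,-5.5 [3.714, 12.408, -2.986] [-0.01, 0.03, -0.1]
```

>>> drive_tool:
  commands:
    - [[0,0,-0.3],[0,0,0],23]
    - [[0,0,-0.9],[0,0,0],23]
    - [[0,0,-1.7],[0,0,0],23]
    - [[0,0,-2.5],[0,0,0],23]
    - [[0.1,0.4,-2.98],[0,0,0],23]
    - [[0.4,1.3,-2.98],[0,0,0],23]
    - [[0.7,2.3,-2.98],[0,0,0],23]
    - [[1.0,3.4,-2.98],[0,0,0],23]
    - [[1.35,4.5,-2.98],[0,0,0],23]
    - [[1.7,5.6,-2.98],[0,0,0],23]
    - [[2.0,6.7,-2.98],[0,0,0],23]
    - [[2.35,7.8,-2.98],[0,0,0],23]
    - [[2.7,8.9,-2.98],[0,0,0],23]
    - [[3.0,10.0,-2.98],[0,0,0],23]
    - [[3.3,11.0,-2.98],[0,0,-0.1],23]
    - [[3.55,11.8,-2.98],[0,0,-0.1],23]
    - [[3.7,12.3,-2.98],[0,0,-0.1],23]
    - [[3.71,12.41,-2.98],[0,0,-0.1],23]
    - [[3.71,12.41,-2.98],[0,0,-0.1],23]
    - [[3.71,12.41,-2.98],[0,0,-0.1],23]

```text
time_s: 12.85
tool_pos: [441.7, 305.1, 149.1]
tcp_rot: [-0.149, 3.138, -0.001]
ft_force: [0.8, -0.2, -0.5]
finger_gap: 29.0
finger_force: 39.8
```

```bash
python3 g.py 441,305.5,36,-5.5 441,305.5,34.5,-5.5
```

```text
12.85 [441.7 305.1 149.1] p -5.4 gap 29.0 F [ 0.8 -0.2 -0.5]
441,305.5,36,-5.5 [0.016, 0.014, 2.828] [-0.01, -0.0, -0.01]
441,305.5,34.5,-5.5 [0.016, 0.014, 2.865] [-0.01, -0.0, -0.01]
```

>>> drive_tool:
  commands:
    - [[0,0.01,0.5],[0,0,0],23]
    - [[0,0.01,1.3],[0,0,0],23]
    - [[0,0.01,2.0],[0,0,0],23]
    - [[0,0.01,2.5],[0,0,0],23]
    - [[0,0.01,2.7],[0,0,0],23]
    - [[0,0.01,2.8],[0,0,0],23]
    - [[0,0.01,2.84],[0,0,0],23]
    - [[0,0.01,2.87],[0,0,0],23]
    - [[0,0.01,2.87],[0,0,0],23]
    - [[0,0.01,2.88],[0,0,0],23]
    - [[0,0.01,2.88],[0,0,0],23]

```text
time_s: 13.95
tool_pos: [441.6, 306.5, 34.4]
tcp_rot: [-0.15, 3.137, 0.001]
ft_force: [-0.4, 0.9, 0.4]
finger_gap: 29.3
finger_force: 39.9
```

>>> drive_tool:
  commands:
    - [[0,0,0.015],[0,0,0],23]
    - [[0,0,0.03],[0,0,0],23]
    - [[0,0,0.03],[0,0,0],23]
    - [[0,0,0.03],[0,0,0],38]
    - [[0,0,0.03],[0,0,0],45]
    - [[0,0,0.03],[0,0,0],55]
    - [[0,0,0.03],[0,0,0],55]
    - [[0,0,0.03],[0,0,0],55]
    - [[0,0,-0.3],[0,0,0],55]
    - [[0,0,-1],[0,0,0],55]
    - [[0,0,-2],[0,0,0],55]
    - [[0,0,-3],[0,0,0],75]
    - [[0,0,-3],[0,0,0],75]
    - [[0,0,-3],[0,0,0],75]

```text
time_s: 15.35
tool_pos: [442.5, 306.9, 156.3]
tcp_rot: [-0.15, 3.134, 0.003]
ft_force: [0.0, -0.0, -0.8]
finger_gap: 75.1
finger_force: 0.0
```

```bash
python3 g.py 434,6.5,150,-0.9
```

```text
15.35 [442.5 306.9 156.3] p -5.5 gap 75.1 F [ 0.  -0.  -0.8]
434,6.5,150,-0.9 [0.928, -7.455, 0.142] [0.02, 0.05, 0.92]
```

>>> drive_tool:
  commands:
    - [[0.93,-7.46,0.1],[0,0,0.92],75]
    - [[0.93,-7.46,0.1],[0,0,0.92],75]
    - [[0.93,-7.46,0.1],[0,0,0.92],75]
    - [[0.93,-7.46,0.1],[0,0,0.92],75]
    - [[0.93,-7.46,0.1],[0,0,0.92],75]
    - [[0.93,-7.46,0.1],[0,0,0.92],75]
    - [[0.93,-7.46,0.1],[0,0,0.92],75]
    - [[0.93,-7.46,0.1],[0,0,0.92],75]
    - [[0.93,-7.46,0.1],[0,0,0.92],75]
    - [[0.93,-7.46,0.1],[0,0,0.92],75]
    - [[0.93,-7.46,0.1],[0,0,0.92],75]
    - [[0.93,-7.46,0.1],[0,0,0.92],75]

```text
time_s: 16.55
tool_pos: [432.7, 6.8, 149.8]
tcp_rot: [0.028, -3.141, -0.0]
ft_force: [-0.2, -0.2, 0.0]
finger_gap: 74.9
finger_force: 0.0
```

```bash
python3 g.py 434,6.5,23,-0.9; python3 - <<'E'
from cell import viewer
from h import *
w=viewer.get_image("wrist")[:,:,::-1];s=viewer.get_image("scene")[160:270,400:510,::-1]
cv2.imwrite("pics/w4.png",cv2.hconcat([w,cv2.copyMakeBorder(cv2.resize(s,(240,240)),0,180,0,0,0)]))
c=viewer.calibration("wrist")
def pr(P):
    q=c["R"]@np.array(P)+c["t"];return (q[:2]/q[2]*c["fx"]+[c["cx"],c["cy"]]).round(1)
for n,(x,y,z,a,lx,ly) in {'silver':(434,6.5,28,-.9,50,40),'black':(446,104,22,-12.9,45,36),'trafo':(432,-111,40,1.45,22,48)}.items():
    a=np.radians(-a);X=np.array([np.cos(a),np.sin(a)]);Y=np.array([-X[1],X[0]])
    print(n,[pr((*(np.array([x,y])+i*X*lx/2+j*Y*ly/2),z)).tolist() for i,j in((1,1),(1,-1),(-1,-1),(-1,1))])
E
```

```text
16.55 [432.7   6.8 149.8] p -1.0 gap 74.9 F [-0.2 -0.2  0. ]
434,6.5,23,-0.9 [-0.033, -0.009, 3.169] [0.0, -0.0, 0.02]
silver [[309.3, 237.0], [261.2, 237.0], [259.8, 177.9], [310.9, 178.0]]
black [[425.2, 241.8], [383.1, 249.8], [376.8, 200.8], [420.9, 192.0]]
trafo [[164.7, 222.8], [102.8, 220.3], [99.0, 193.0], [162.6, 195.6]]
```

View pics/w4.png

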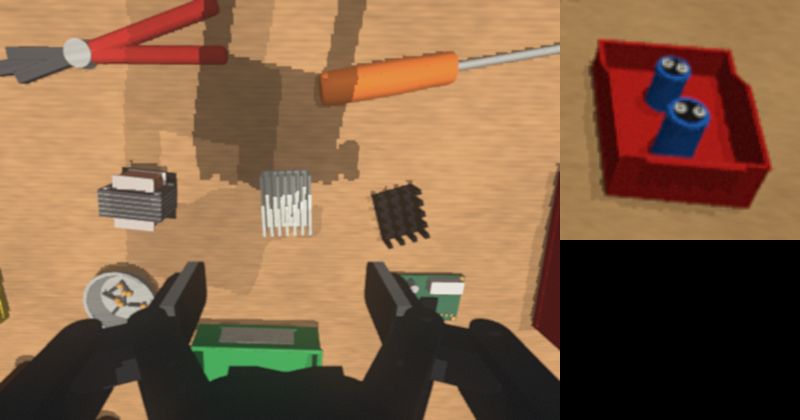

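Both caps stand side by side in the red bin (inset). The silver sink spans columns 265–312, about 2 mm towards +y of the estimate. The black sink and transformer are as predicted.

>>> drive_tool:
  commands:
    - [[-0.03,0.04,0.8],[0,0,0],75]
    - [[-0.03,0.04,1.6],[0,0,0],75]
    - [[-0.03,0.04,2.3],[0,0,0],75]
    - [[-0.03,0.04,2.9],[0,0,0],75]
    - [[-0.03,0.04,3.1],[0,0,0],70]
    - [[-0.03,0.04,3.17],[0,0,0],60]
    - [[-0.03,0.04,3.17],[0,0,0],50]
    - [[-0.03,0.04,3.17],[0,0,0],40]
    - [[-0.03,0.04,3.17],[0,0,0],34]
    - [[-0.03,0.04,3.17],[0,0,0],34]
    - [[-0.03,0.04,3.17],[0,0,0],34]
    - [[-0.03,0.04,3.17],[0,0,0],34]
    - [[-0.03,0.04,3.17],[0,0,0],34]
    - [[-0.03,0.04,3.17],[0,0,0],34]

```text
time_s: 18.05
tool_pos: [435.4, 7.1, 24.5]
tcp_rot: [-0.024, 3.138, -0.001]
ft_force: [-0.9, 0.4, 6.4]
finger_gap: 39.2
finger_force: 40.8
```

```bash
python3 g.py 434,8,140,-0.9 685,-22,140,1 609,-21,140,1
```

```text
18.05 [435.4   7.1  24.5] p -0.9 gap 39.2 F [-0.9  0.4  6.4]
434,8,140,-0.9 [0.027, 0.022, -2.888] [-0.01, 0.04, -0.0]
685,-22,140,1 [-6.236, -0.824, -2.868] [-0.01, 0.04, 0.38]
609,-21,140,1 [-4.337, -0.77, -2.874] [-0.01, 0.04, 0.38]
```

>>> drive_tool:
  commands:
    - [[0,0,-0.3],[0,0,0],34]
    - [[0,0,-0.9],[0,0,0],34]
    - [[0,0,-1.7],[0,0,0],34]
    - [[0,0,-2.5],[0,0,0],34]
    - [[-0.3,0,-2.87],[0,0,0],34]
    - [[-1.0,-0.1,-2.87],[0,0,0.1],34]
    - [[-1.9,-0.2,-2.87],[0,0,0.2],34]
    - [[-2.9,-0.4,-2.87],[0,0,0.38],34]
    - [[-3.9,-0.5,-2.87],[0,0,0.38],34]
    - [[-4.8,-0.6,-2.87],[0,0,0.38],34]
    - [[-5.6,-0.7,-2.87],[0,0,0.38],34]
    - [[-6.1,-0.8,-2.87],[0,0,0.38],34]
    - [[-6.24,-0.82,-2.87],[0,0,0.38],34]
    - [[-6.24,-0.82,-2.87],[0,0,0.38],34]
    - [[-6.24,-0.82,-2.87],[0,0,0.38],34]
    - [[-6.24,-0.82,-2.87],[0,0,0.38],34]

```text
time_s: 19.65
tool_pos: [682.7, -21.3, 137.8]
tcp_rot: [-0.028, -3.14, -0.0]
ft_force: [-0.1, 0.3, -1.2]
finger_gap: 39.3
finger_force: 40.2
```

```bash
python3 g.py 685,-22,28,1; python3 - <<'E'
from cell import viewer
import cv2
cv2.imwrite("pics/w5.png",viewer.get_image("wrist")[:,:,::-1])
E
```

```text
19.65 [682.7 -21.3 137.8] p 1.0 gap 39.3 F [-0.1  0.3 -1.2]
685,-22,28,1 [-0.062, -0.016, 2.745] [0.0, -0.02, -0.0]
```

View pics/w5.png

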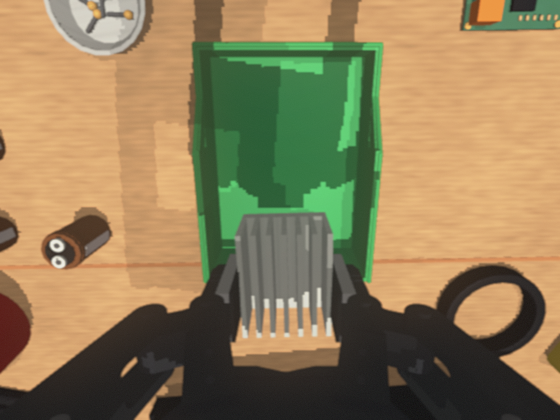

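The silver sink is held level and centred between the green bin's walls (columns 200 and 375, sink at 285).

>>> drive_tool:
  commands:
    - [[0,0,0.5],[0,0,0],34]
    - [[0,0,1.2],[0,0,0],34]
    - [[0,0,1.9],[0,0,0],34]
    - [[0,0,2.4],[0,0,0],34]
    - [[0,0,2.6],[0,0,0],34]
    - [[0,0,2.68],[0,0,0],34]
    - [[0,0,2.72],[0,0,0],34]
    - [[0,0,2.74],[0,0,0],34]
    - [[0,0,2.75],[0,0,0],34]
    - [[0,0,2.75],[0,0,0],34]
    - [[0,0,2.75],[0,0,0],34]

```text
time_s: 20.8
tool_pos: [684.4, -21.8, 28.5]
tcp_rot: [0.028, 3.14, -0.0]
ft_force: [-0.9, -0.8, -0.8]
finger_gap: 39.2
finger_force: 40.2
```

>>> drive_tool:
  commands:
    - [[0,0,0.015],[0,0,0],34]
    - [[0,0,0.03],[0,0,0],34]
    - [[0,0,0.04],[0,0,0],34]
    - [[0,0,0.04],[0,0,0],34]
    - [[0,0,0.04],[0,0,0],46]
    - [[0,0,0.03],[0,0,0],55]
    - [[0,0,0.03],[0,0,0],62]
    - [[0,0,0.03],[0,0,0],62]
    - [[0,0,-0.1],[0,0,0],62]
    - [[0,0,-0.5],[0,0,0],62]
    - [[0,0,-1.2],[0,0,0],62]
    - [[0,0,-2.2],[0,0,0],62]
    - [[0,0,-3],[0,0,0],70]
    - [[0,0,-3],[0,0,0],70]
    - [[0,0,-3],[0,0,0],70]
    - [[0,0,-3],[0,0,0],70]

```text
time_s: 22.4
tool_pos: [683.2, -21.6, 147.2]
tcp_rot: [-0.028, -3.14, -0.0]
ft_force: [-0.2, -0.1, -0.3]
finger_gap: 70.1
finger_force: 0.0
```

```bash
python3 g.py 446,105,120,-14; python3 - <<'E'
from h import *
# shift reminder: none
E
```

```text
22.4 [683.2 -21.6 147.2] p 1.0 gap 70.1 F [-0.2 -0.1 -0.3]
446,105,120,-14 [5.985, 3.057, 0.692] [0.01, -0.02, -3.01]
```

>>> drive_tool:
  commands:
    - [[5.98,3.06,0.69],[0,0,-3],70]
    - [[5.98,3.06,0.69],[0,0,-3],70]
    - [[5.98,3.06,0.69],[0,0,-3],70]
    - [[5.98,3.06,0.69],[0,0,-3],70]
    - [[5.98,3.06,0.69],[0,0,-3],70]
    - [[5.98,3.06,0.69],[0,0,-3],70]
    - [[5.98,3.06,0.69],[0,0,-3],70]
    - [[5.98,3.06,0.69],[0,0,-3],70]
    - [[5.98,3.06,0.69],[0,0,-3],70]
    - [[5.98,3.06,0.69],[0,0,-3],70]
    - [[5.98,3.06,0.69],[0,0,-3],70]
    - [[5.98,3.06,0.69],[0,0,-3],70]

```text
time_s: 23.6
tool_pos: [447.7, 104.6, 120.3]
tcp_rot: [-0.381, 3.118, -0.0]
ft_force: [0.1, -0.1, 1.7]
finger_gap: 69.7
finger_force: 0.0
```

```bash
python3 g.py 446,105,21.5,-14; python3 - <<'E'
from cell import viewer
from h import *
w=viewer.get_image("wrist")[:,:,::-1];s=viewer.get_image("scene")[200:310,200:310,::-1]
cv2.imwrite("pics/w6.png",cv2.hconcat([w,cv2.copyMakeBorder(cv2.resize(s,(240,240)),0,180,0,0,0)]))
E
```

```text
23.6 [447.7 104.6 120.3] p -13.9 gap 69.7 F [ 0.1 -0.1  1.7]
446,105,21.5,-14 [0.039, 0.02, 2.47] [-0.0, 0.0, -0.01]
```

View pics/w6.png

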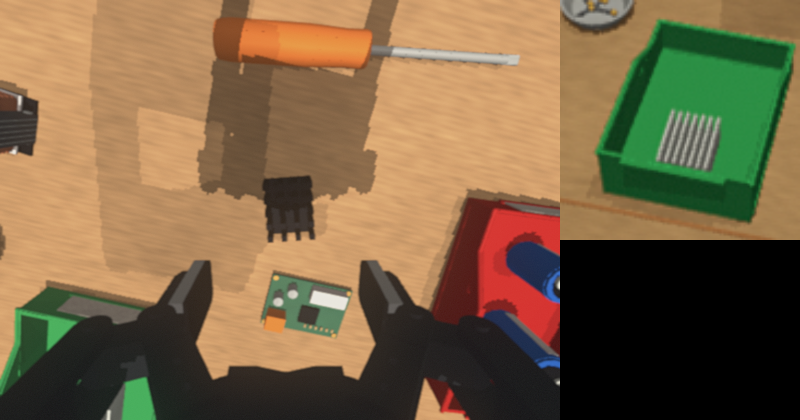

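The black sink is centred at column 289, with about 3° of residual tilt. The silver sink stands on the green bin floor (inset), and the board is clear of the fingers.

>>> drive_tool:
  commands:
    - [[0.02,0.05,0.7],[0,0,-0.6],70]
    - [[0.02,0.05,1.4],[0,0,-0.6],70]
    - [[0.02,0.05,2.0],[0,0,-0.6],68]
    - [[0.02,0.05,2.35],[0,0,-0.6],65]
    - [[0.02,0.05,2.47],[0,0,-0.6],60]
    - [[0.02,0.05,2.48],[0,0,-0.6],50]
    - [[0.02,0.05,2.48],[0,0,-0.6],40]
    - [[0.02,0.05,2.48],[0,0,-0.6],30]
    - [[0.02,0.05,2.48],[0,0,-0.6],30]
    - [[0.02,0.05,2.48],[0,0,-0.6],30]
    - [[0.02,0.05,2.48],[0,0,-0.6],30]
    - [[0.02,0.05,2.48],[0,0,-0.6],30]
    - [[0.02,0.05,2.48],[0,0,-0.6],30]

```text
time_s: 25.0
tool_pos: [447.0, 106.8, 22.2]
tcp_rot: [-0.463, 3.105, -0.0]
ft_force: [-0.5, 0.2, 6.1]
finger_gap: 34.9
finger_force: 41.2
```

```bash
python3 g.py 447,105,140,-17 607,-21,140,1
```

```text
25.0 [447.  106.8  22.2] p -17.0 gap 34.9 F [-0.5  0.2  6.1]
447,105,140,-17 [0.006, -0.045, -2.946] [-0.01, 0.03, -0.0]
607,-21,140,1 [-2.9, -4.225, -2.936] [-0.0, 0.03, 3.6]
```

>>> drive_tool:
  commands:
    - [[0,0,-0.3],[0,0,0],30]
    - [[0,0,-0.9],[0,0,0],30]
    - [[0,0,-1.7],[0,0,0],30]
    - [[0,0,-2.5],[0,0,0],30]
    - [[-0.2,-0.3,-2.94],[0,0,0.4],30]
    - [[-0.6,-0.9,-2.94],[0,0,0.8],30]
    - [[-1.1,-1.6,-2.94],[0,0,1.4],30]
    - [[-1.6,-2.4,-2.94],[0,0,2.1],30]
    - [[-2.1,-3.1,-2.94],[0,0,2.8],30]
    - [[-2.6,-3.8,-2.94],[0,0,3.3],30]
    - [[-2.85,-4.15,-2.94],[0,0,3.6],30]
    - [[-2.9,-4.22,-2.94],[0,0,3.6],30]
    - [[-2.9,-4.22,-2.94],[0,0,3.6],30]
    - [[-2.9,-4.22,-2.94],[0,0,3.6],30]
    - [[-2.9,-4.22,-2.94],[0,0,3.6],30]

```text
time_s: 26.5
tool_pos: [604.9, -19.8, 138.5]
tcp_rot: [-0.026, -3.14, -0.001]
ft_force: [-0.6, 0.5, -0.4]
finger_gap: 35.1
finger_force: 40.5
```

```bash
python3 g.py 607,-21,26.5,1
```

```text
26.5 [604.9 -19.8 138.5] p 0.9 gap 35.1 F [-0.6  0.5 -0.4]
607,-21,26.5,1 [-0.057, -0.029, 2.801] [0.0, -0.01, 0.01]
```

>>> drive_tool:
  commands:
    - [[-0.03,-0.03,0.5],[0,0,0],30]
    - [[-0.03,-0.03,1.2],[0,0,0],30]
    - [[-0.03,-0.03,1.9],[0,0,0],30]
    - [[-0.03,-0.03,2.4],[0,0,0],30]
    - [[-0.03,-0.03,2.65],[0,0,0],30]
    - [[-0.03,-0.03,2.73],[0,0,0],30]
    - [[-0.03,-0.03,2.77],[0,0,0],30]
    - [[-0.03,-0.03,2.79],[0,0,0],30]
    - [[-0.03,-0.03,2.8],[0,0,0],30]
    - [[-0.03,-0.03,2.8],[0,0,0],30]
    - [[-0.03,-0.03,2.8],[0,0,0],30]

```text
time_s: 27.6
tool_pos: [607.6, -22.2, 27.3]
tcp_rot: [0.028, 3.14, -0.0]
ft_force: [0.3, 0.4, -1.2]
finger_gap: 35.1
finger_force: 40.5
```

>>> drive_tool:
  commands:
    - [[0,0,0.02],[0,0,0],30]
    - [[0,0,0.035],[0,0,0],30]
    - [[0,0,0.05],[0,0,0],30]
    - [[0,0,0.055],[0,0,0],30]
    - [[0,0,0.055],[0,0,0],30]

```text
time_s: 28.1
tool_pos: [607.3, -22.1, 25.2]
tcp_rot: [-0.028, -3.141, 0.0]
ft_force: [-3.0, 0.3, 6.1]
finger_gap: 35.0
finger_force: 41.2
```

>>> drive_tool:
  commands:
    - [[0,0,0],[0,0,0],42]
    - [[0,0,0],[0,0,0],52]
    - [[0,0,0],[0,0,0],60]
    - [[0,0,0],[0,0,0],60]
    - [[0,0,-0.1],[0,0,0],60]
    - [[0,0,-0.5],[0,0,0],60]
    - [[0,0,-1.2],[0,0,0],60]
    - [[0,0,-2.2],[0,0,0],60]
    - [[0,0,-3],[0,0,0],75]
    - [[0,0,-3],[0,0,0],75]
    - [[0,0,-3],[0,0,0],75]
    - [[0,0,-3],[0,0,0],75]

```text
time_s: 29.3
tool_pos: [606.2, -21.9, 143.7]
tcp_rot: [-0.028, -3.139, -0.0]
ft_force: [0.8, -0.8, 0.4]
finger_gap: 74.8
finger_force: 0.0
```

```bash
python3 g.py 432,-110.5,130,1.5
```

```text
29.3 [606.2 -21.9 143.7] p 1.0 gap 74.8 F [ 0.8 -0.8  0.4]
432,-110.5,130,1.5 [4.315, -2.292, 0.351] [0.0, -0.02, 0.1]
```

>>> drive_tool:
  commands:
    - [[4.31,-2.29,0.35],[0,0,0.1],80]
    - [[4.31,-2.29,0.35],[0,0,0.1],80]
    - [[4.31,-2.29,0.35],[0,0,0.1],80]
    - [[4.31,-2.29,0.35],[0,0,0.1],80]
    - [[4.31,-2.29,0.35],[0,0,0.1],80]
    - [[4.31,-2.29,0.35],[0,0,0.1],80]
    - [[4.31,-2.29,0.35],[0,0,0.1],80]
    - [[4.31,-2.29,0.35],[0,0,0.1],80]
    - [[4.31,-2.29,0.35],[0,0,0.1],80]
    - [[4.31,-2.29,0.35],[0,0,0.1],80]

```text
time_s: 30.3
tool_pos: [433.9, -110.3, 130.5]
tcp_rot: [0.04, 3.141, -0.0]
ft_force: [-0.2, 0.5, -0.4]
finger_gap: 79.7
finger_force: 0.0
```

```bash
python3 g.py 432,-110.5,27,1.5; python3 - <<'E'
from cell import viewer
from h import *
w=viewer.get_image("wrist")[:,:,::-1];s=viewer.get_image("scene")[200:310,200:310,::-1]
cv2.imwrite("pics/w7.png",cv2.hconcat([w,cv2.copyMakeBorder(cv2.resize(s,(240,240)),0,180,0,0,0)]))
E
```

```text
30.3 [ 433.9 -110.3  130.5] p 1.5 gap 79.7 F [-0.2  0.5 -0.4]
432,-110.5,27,1.5 [0.048, -0.006, 2.589] [-0.0, 0.0, 0.01]
```

View pics/w7.png

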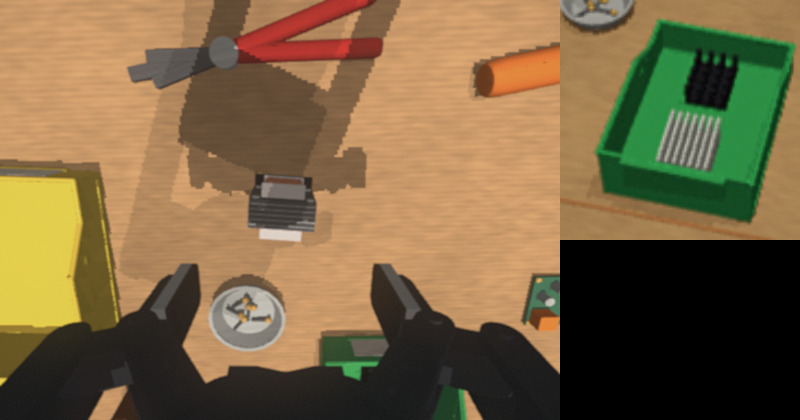

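Both sinks stand side by side in the green bin (inset). The transformer core spans columns 249–315 and is turned about 4° more than the jaws, so I'll correct for that.

>>> drive_tool:
  commands:
    - [[0.03,-0.06,0.7],[0,0,0.7],80]
    - [[0.03,-0.06,1.4],[0,0,0.7],80]
    - [[0.03,-0.06,2.0],[0,0,0.7],80]
    - [[0.03,-0.06,2.4],[0,0,0.7],80]
    - [[0.03,-0.06,2.57],[0,0,0.7],75]
    - [[0.03,-0.06,2.6],[0,0,0.7],65]
    - [[0.03,-0.06,2.6],[0,0,0.7],55]
    - [[0.03,-0.06,2.6],[0,0,0.7],48]
    - [[0.03,-0.06,2.6],[0,0,0.7],42]
    - [[0.03,-0.06,2.6],[0,0,0.7],42]
    - [[0.03,-0.06,2.6],[0,0,0.7],42]
    - [[0.03,-0.06,2.6],[0,0,0.7],42]
    - [[0.03,-0.06,2.6],[0,0,0.7],42]
    - [[0.03,-0.06,2.6],[0,0,0.7],42]
  newtons: 60

```text
time_s: 31.8
tool_pos: [433.0, -113.4, 27.7]
tcp_rot: [0.138, 3.136, -0.001]
ft_force: [-1.2, 0.0, 6.6]
finger_gap: 47.1
finger_force: 62.6
```

```bash
python3 g.py 432,-113,150,5 479,-327,150,3.4
```

```text
31.8 [ 433.  -113.4   27.7] p 5.0 gap 47.1 F [-1.2  0.   6.6]
432,-113,150,5 [0.02, 0.004, -3.057] [-0.01, 0.03, -0.01]
479,-327,150,3.4 [-1.62, -5.222, -3.049] [-0.01, 0.03, -0.33]
```

>>> drive_tool:
  commands:
    - [[0,0,-0.3],[0,0,0],42]
    - [[0,0,-0.9],[0,0,0],42]
    - [[0,0,-1.7],[0,0,0],42]
    - [[0,0,-2.5],[0,0,0],42]
    - [[-0.1,-0.3,-3.05],[0,0,0],42]
    - [[-0.3,-0.9,-3.05],[0,0,-0.1],42]
    - [[-0.5,-1.6,-3.05],[0,0,-0.2],42]
    - [[-0.75,-2.4,-3.05],[0,0,-0.3],42]
    - [[-1.0,-3.2,-3.05],[0,0,-0.33],42]
    - [[-1.2,-4.0,-3.05],[0,0,-0.33],42]
    - [[-1.45,-4.7,-3.05],[0,0,-0.33],42]
    - [[-1.6,-5.1,-3.05],[0,0,-0.33],42]
    - [[-1.62,-5.22,-3.05],[0,0,-0.33],42]
    - [[-1.62,-5.22,-3.05],[0,0,-0.33],42]
    - [[-1.62,-5.22,-3.05],[0,0,-0.33],42]
    - [[-1.62,-5.22,-3.05],[0,0,-0.33],42]

```text
time_s: 33.4
tool_pos: [477.8, -325.2, 148.2]
tcp_rot: [-0.091, -3.139, -0.002]
ft_force: [0.8, -0.4, -3.7]
finger_gap: 47.1
finger_force: 62.5
```

```bash
python3 g.py 479,-327,32,3.4; python3 - <<'E'
from cell import viewer
import cv2
cv2.imwrite("pics/w8.png",viewer.get_image("wrist")[:,:,::-1])
E
```

```text
33.4 [ 477.8 -325.2  148.2] p 3.3 gap 47.1 F [ 0.8 -0.4 -3.7]
479,-327,32,3.4 [-0.035, -0.047, 2.906] [0.01, -0.01, 0.02]
```

View pics/w8.png

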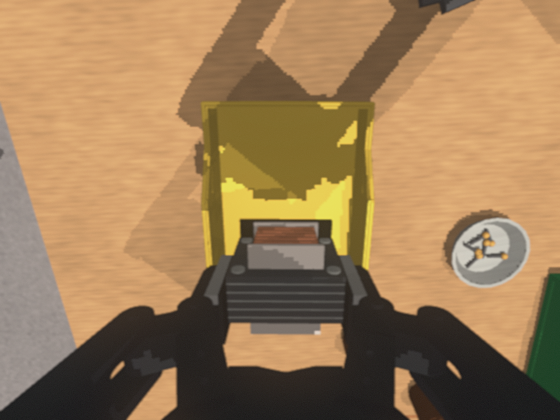

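The transformer is held level and centred between the yellow walls (columns 205 and 372, part at 287). I'll lower it now.

>>> drive_tool:
  commands:
    - [[0,-0.02,0.5],[0,0,0],42]
    - [[0,-0.02,1.2],[0,0,0],42]
    - [[0,-0.02,1.9],[0,0,0],42]
    - [[0,-0.02,2.4],[0,0,0],42]
    - [[0,-0.02,2.7],[0,0,0],42]
    - [[0,-0.02,2.82],[0,0,0],42]
    - [[0,-0.02,2.87],[0,0,0],42]
    - [[0,-0.02,2.9],[0,0,0],42]
    - [[0,-0.02,2.9],[0,0,0],42]
    - [[0,-0.02,2.9],[0,0,0],42]
    - [[0,-0.02,2.9],[0,0,0],42]

```text
time_s: 34.55
tool_pos: [478.5, -327.8, 33.2]
tcp_rot: [0.093, 3.139, -0.001]
ft_force: [-0.3, -1.2, -3.0]
finger_gap: 47.2
finger_force: 62.6
```

>>> drive_tool:
  commands:
    - [[0,0,0.02],[0,0,0],42]
    - [[0,0,0.04],[0,0,0],42]
    - [[0,0,0.055],[0,0,0],42]
    - [[0,0,0.065],[0,0,0],42]
    - [[0,0,0.065],[0,0,0],42]

```text
time_s: 35.05
tool_pos: [478.2, -327.5, 30.8]
tcp_rot: [-0.092, -3.14, -0.0]
ft_force: [-2.5, 1.7, 5.6]
finger_gap: 47.4
finger_force: 63.6
```

>>> drive_tool:
  commands:
    - [[0,0,0],[0,0,0],54]
    - [[0,0,0],[0,0,0],62]
    - [[0,0,0],[0,0,0],66]
    - [[0,0,0],[0,0,0],66]
    - [[0,0,-0.1],[0,0,0],66]
    - [[0,0,-0.5],[0,0,0],66]
    - [[0,0,-1.2],[0,0,0],66]
    - [[0,0,-2.2],[0,0,0],66]
    - [[0,0,-3.2],[0,0,0],66]
    - [[0,0,-4.5],[0,0,0],66]
    - [[1,0,-5.5],[0,0,0],66]
    - [[2,0,-5.5],[0,0,0],66]
    - [[3,0,-5.5],[0,0,0],66]
    - [[3,0,-5.5],[0,0,0],66]
    - [[3,0,-5.5],[0,0,0],66]

```text
time_s: 36.55
tool_pos: [358.2, -320.6, 251.3]
tcp_rot: [0.095, 3.138, -0.003]
ft_force: [0.5, -0.2, 1.2]
finger_gap: 66.0
finger_force: 0.0
```

```bash
python3 g.py; python3 - <<'E'
from cell import viewer
import cv2
a=viewer.get_image("scene")[:,:,::-1];cv2.imwrite("pics/fin.png",cv2.resize(a[115:310,80:510],(800,363),interpolation=cv2.INTER_CUBIC))
E
```

```text
36.55 [ 358.2 -320.6  251.3] p 3.5 gap 66.0 F [ 0.5 -0.2  1.2]
```

View pics/fin.png

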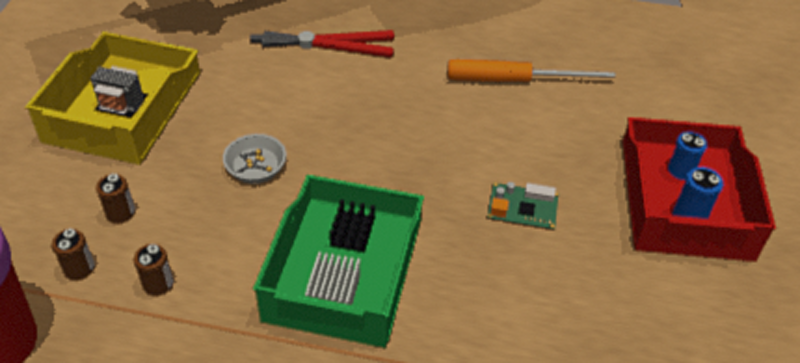

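All five parts stand upright in their bins: caps (690,150) and (703,190), sinks (353,225) and (333,278), transformer (118,90). The board, dish and brown look-alikes have not moved.

```bash
python3 -c "
from cell import arm
print(arm.close_job())"
```

```text
the job is handed in; nothing more can be done
None
```

Job handed in after about 37 s of the 128 s allowed: all five parts stand upright, side by side in their correct bins, and the board, screw dish and brown look-alikes were left where they were.

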